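# Withdraw the loading rod from the sample tube

### The arm

A 7-joint arm with a two-finger parallel gripper is mounted at the origin on a cart in front of the work surface, level with it; the furniture and walls round the work are solid. World frame = base frame: x ahead of the robot, y to its left, z up, the work surface at z = 0. Lengths are in m, angles in rad, forces in N, time in s.
With the tool pointing down it reaches from about 0.4 to 0.85 m from the base axis. Payload 10.4 kg.
Tool frame: the origin (TCP) lies on the centre line of the jaws, within the pads' length; the fingertips stand 19 mm ahead of it and the grasp point (between the pads) is the TCP (robot.nose_length is the distance from the TCP to the fingertips, in m); z points along the fingers, y is the line along which they close (so a half turn about z gives the same grasp; the last joint's range is limited). The gripper opens to 85 mm and grips with 20 to 120 N. Pads are 22 mm wide; open, the fingers measure 114 mm over their backs; the gripper's body (76 mm by 85 mm) begins 54 mm behind the grasp point. The pads swing forward as they close: fully open they stand 13 mm farther back than shut.
Start: joints at [-1.328, 0.332, -0.065, 1.46, 0.022, 1.35, -0.088], TCP at [0.164, 0.603, 0.25] pointing down, gripper open.
Joint ranges: [-2.6, 2.6], [-0.5, 2.12], [-1.47, 1.34], [0.16, 2.42], [-1.27, 4.41], [0.06, 2.06], [-2.6, 2.6]. Speed limits (rad/s): [2.22, 2.22, 2.79, 2.79, 3.14, 3.14, 3.14].

### API

Orientations are given as a unit quaternion [x, y, z, w].
In Python, from station import robot, optics gives the robot as it stands.
- The arm moves only by the shell command python3 -m crank 'ROWS'. ROWS is a JSON object of lists of equal length, an entry for each row: "travel": the shift along the world's x, y, z in cm, a list of three; "delta_rot": the turn, a rotation vector about the world's x, y, z in degrees, a list of three; "fingers": the opening, from 0 (shut) to 1 (fully open). A call has 1 to 12 rows; each row is the pose to reach, as a shift and turn from the pose commanded when the call began; what a row does not reach only later rows make up. A row lasts 1/10 s, in which the tool goes at most 50 mm and 8.59 degrees, less where a joint would pass 70% of its speed; a pose out of reach is approached as far as the arm can. A call with a gripper value outside its range is refused whole. The fingers move at their own pace and stop on an object; the grip force is fixed at half the most. Time passes only in rows, so rows that repeat a pose let the fingers close. It gives the time, the measured TCP pose, the force, the opening and the grip force at its end, in the units of the state.
- robot.observe(): the state, without advancing time (a new reading comes with each control period).
- optics.read_camera(name): name is "side" or "top"; returns (picture, depth): 400x640x3 uint8, red, green, blue; 400x640 float32, m along the optical axis (not along the pixel's ray), 0 where there is no reading.
- optics.calibration(name): a dict with "fovy" (degrees; the focal length in pixels is half the picture's height over the tangent of half this angle, whatever the lens; pixels are square), "cx", "cy" (the principal point, pixels), "origin" and "orientation" of the camera in the world. Camera axes: x right, y up, looking along -z (the intrinsics and any distortion apply to the point x, -y, -z); pixel columns grow to the right and rows downward; lengths in m; the calibration is good to about 2 mm. A picture is of the moment at which its call begins. calibration takes no time and is no camera call.
- robot.finish_job(): hands the job in; it is judged then, once.
The state is a dict: "clock": time; "q": joint angles; "joint_vel": joint speeds; "joint_torque": joint torques, N m; "eef_pos": TCP position; "tcp_rot": TCP orientation; "force": force on the tool from outside, world axes, zero at the start; "ft_torque": the same for the moment, N m; "grip_width": finger opening in m; "grip_force": force on a finger pad.
Only numpy, scipy, OpenCV 4.12 (cv2) and the standard library are available. Lean on these libraries where they do the work, as an engineer would, in place of code of your own. Each camera call takes 0.05 s, during which the arm holds its last target. There are 200 camera calls.

### The job

Draw the steel loading rod all the way out of the horizontal glass tube, hand over hand through the guide plate, until the collar on its tail comes up against the guide. Do not haul on it once it stops; leave it let go and lying through the guide and over the roller rest. Leave everything else on the bench as it stands.

Things in the scene. Friction and masses are not known exactly. Their poses are not given: they have to be found in the camera images.
- fixture: Sample-loading stand, fixed: aluminium base rail 66 mm wide, 12 mm high, from y = -350 to +210 mm. Origin on the worktop under the middle of the guide plate; y is the draw direction (along the rod), z up. It carries a glass tube (y = -330 to -130 mm), a guide plate (y = 0) and a roller rest (y = +185 mm); nothing on it is higher than 96 mm above the worktop.
- mouth (a point): Centre of the open mouth of the horizontal glass tube, 76.5 mm above the worktop (stand y = -130 mm); the tube, bore 26 mm, outside 31 mm, runs 200 mm from here to stand -y, closed there, in saddles 41 mm wide.
- eye (a point): Middle of the eye, on the face towards the tube (stand y = -7 mm) of the steel guide plate, at the rod axis's height, 73.5 mm; the collar stops against this face. The plate is 46 mm wide, 14 mm thick (y = -7 to +7), 90 mm high, on a foot 30 mm long in y and 22 mm high; its eye is a closed round hole of 15 mm.
- rest (a point): Where the rod's axis comes over the roller rest (stand y = 185 mm, 73.5 mm high; the roller lies 1.5 mm under the level rod). The rest is 48 mm wide, 16 mm thick in y, open above, its cheeks 84 mm high and 30 mm apart.
- rod: Loose plain steel rod, 12 mm thick, 325 mm long, round-ended, 0.2 to 0.35 kg, slides with a drag under 5 N; axis 73.5 mm above the worktop. Origin at the nose tip; the rod runs to its -y. At first the nose is in the eye or up to 15 mm out, and only the 123 mm between tube and guide can be gripped. Tube, guide and rest carry it all along: it need not be lifted.
- collar (a point): On the rod's axis, front face of the collar (20 mm across, 12 mm long) that ends the tail, 313 mm behind the nose tip. It passes the tube but not the eye. It starts hidden 160 to 180 mm inside the mouth.
- by_beaker_small: bystander: small clear beaker, 74 mm across, 85 mm high
- by_vial_clear_0: bystander: vial with black cap, 25 mm across, 58 mm high
- by_lid_jar_1: bystander: small jar with white lid, 45 mm across, 64 mm high
- by_dropper_0: bystander: brown dropper bottle with red bulb, 27 mm across, 91 mm high
- by_weigh_boat_1: bystander: square white weighing boat, 67 mm wide, 16 mm high
- by_shot_glass_0: bystander: small clear tumbler, 53 mm across, 56 mm high
- by_vial_white_0: bystander: slim white-capped vial, 23 mm across, 62 mm high

How it is judged:
By the outcome, as a careful person would: the job done as asked, in the order asked, and still so for the second after the job is handed in, with the robot touching nothing.
It also fails if it takes over 48 s, if anything falls off the work surface, if the arm or the gripper's body presses on something with over 40 N, if the wrist force passes 120 N, or if a joint passes its speed limit or range.

## Working session

There is one attempt and no reset: what is moved stays moved. The work goes in short steps, Python scripts to look and compute and a shell command to move; the robot and the scene stay as the last step left them, time stands still between calls to the robot, and variables do not carry over. Pictures are saved under pics/ and viewed, at most 12 in all, crops included, and the job is handed in when it is done.

```bash
mkdir -p pics; ls
python3 - <<'E'
from station import robot, optics
import cv2, numpy as np
for n in ("top","side"):
    p,d=optics.read_camera(n); cv2.imwrite(f"pics/{n}0.png",p[:,:,::-1]); np.save(f"pics/{n}0.npy",d)
    print(optics.calibration(n))
s=robot.observe(); print(s["clock"],s["eef_pos"],s["tcp_rot"],s["grip_width"],s["force"])
E
```

```text
pics
{'fovy': 47.177687805751674, 'cx': 321.18379999352396, 'cy': 196.2730558456603, 'origin': array([ 0.36020276, -0.10641103,  1.20336849]), 'orientation': array([-0.06257254,  0.06893341,  0.7045276 , -0.70354369])}
{'fovy': 44.836375564911954, 'cx': 316.3270946800872, 'cy': 194.3623344440108, 'origin': array([0.49992351, 0.84858371, 0.82621735]), 'orientation': array([-0.00840123,  0.4409417 ,  0.89704737, -0.02838751])}
0.1 [0.164127   0.60275351 0.24960857] [ 1.32519422e-01  9.91180210e-01 -6.24814680e-04 -6.12735711e-05] 0.08543792352612459 [-0.69762016 -0.6531494   0.00750325]
```

View pics/top0.png

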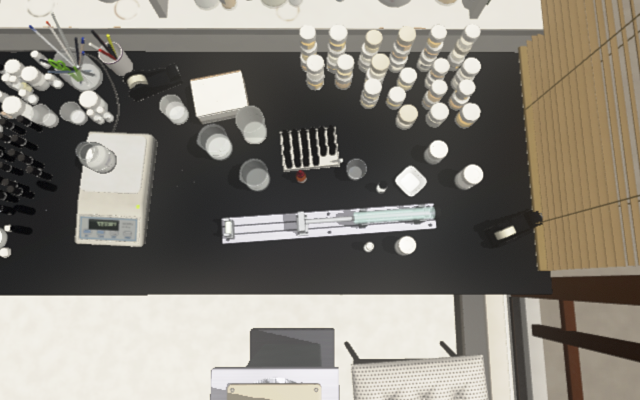

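View pics/side0.png

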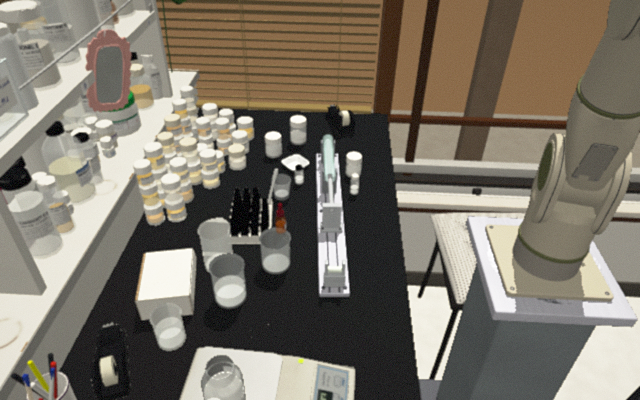

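The top view shows the stand running nearly horizontally: rest near (228,229), guide near (302,222), tube from about (352,217) to (435,212). The side view shows the same stand at columns 318-348. I'll enlarge both.

```bash
cat > h.py <<'E'
import numpy as np
from scipy.spatial.transform import Rotation as R
from station import robot, optics
def ray(n,u,v):
    c=optics.calibration(n); f=200/np.tan(np.radians(c["fovy"]/2))
    return c["origin"],R.from_quat(c["orientation"]).apply([(u-c["cx"])/f,-(v-c["cy"])/f,-1])
def atz(n,u,v,z):
    o,d=ray(n,u,v); return o+d*(z-o[2])/d[2]
def atd(n,u,v,dep):
    o,d=ray(n,u,v); return o+d*dep
def proj(n,p):
    c=optics.calibration(n); f=200/np.tan(np.radians(c["fovy"]/2))
    q=R.from_quat(c["orientation"]).inv().apply(np.array(p)-c["origin"])
    return c["cx"]+f*q[0]/-q[2], c["cy"]-f*q[1]/-q[2]
E
python3 - <<'E'
from h import *
import cv2
a=cv2.imread("pics/top0.png")[190:260,215:445]; cv2.imwrite("pics/topc.png",cv2.resize(a,None,fx=3.4,fy=3.4,interpolation=cv2.INTER_CUBIC))
b=cv2.imread("pics/side0.png")[130:300,300:370]; cv2.imwrite("pics/sidec.png",cv2.resize(b,None,fx=3.5,fy=3.5,interpolation=cv2.INTER_CUBIC))
d=np.load("pics/top0.npy")
for u,v in [(150,270),(330,265),(480,270),(200,210)]: print(u,v,atd("top",u,v,d[v,u]))
print({k:np.round(v,4) for k,v in optics.calibration("top").items()}.keys())
for u,v in [(228,229),(302,222),(432,213)]: print(atz("top",u,v,.08))
E
```

```text
150 270 [ 0.39318748  0.32617491 -0.00138124]
330 265 [ 0.40524466 -0.14019509 -0.00477689]
480 270 [ 0.3913658  -0.52936064  0.00319696]
200 210 [0.54978042 0.2034858  0.0019191 ]
dict_keys(['fovy', 'cx', 'cy', 'origin', 'orientation'])
[0.49013811 0.1124676  0.08      ]
[ 0.50727186 -0.06929071  0.08      ]
[ 0.52944069 -0.39200506  0.08      ]
```

View pics/topc.png

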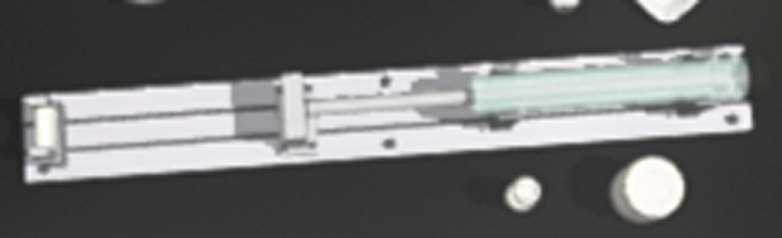

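View pics/sidec.png

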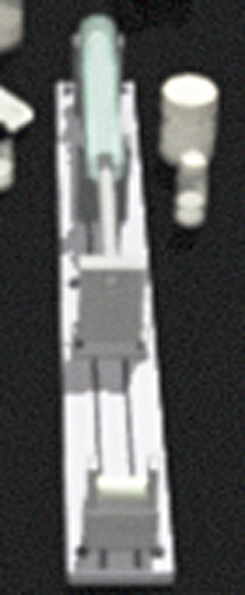

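The top crop shows the rod from the guide (crop ~(312,107)) to the tube mouth (~(470,97)), the rail corners at about (24,97), (28,182), (745,46), (752,128), and the roller at (45,130). The vial and jar stand beside the tube.

Run:
```python
from h import *
T=lambda x,y,z: atz("top",215+(x+.5)/3.4-.5,190+(y+.5)/3.4-.5,z)[:2]
S=lambda x,y,z: atz("side",300+(x+.5)/3.5-.5,130+(y+.5)/3.5-.5,z)[:2]
r=lambda a:np.round(a*1000,1)
c=[T(24,97,.012),T(28,182,.012),T(745,46,.012),T(752,128,.012)]
print("rail corners",[r(a) for a in c])
p=(c[0]+c[1])/2;m=(c[2]+c[3])/2;u=(p-m)/np.linalg.norm(p-m)
print("len",np.linalg.norm(p-m),"dir",u,"ang",np.degrees(np.arctan2(-u[0],u[1])),"origin",r(m+u*.35),r(p-u*.21))
print("rod",r(T(325,106,.0735)),r(T(465,97,.0735)),"roller",r(T(45,130,.072)),"guide top",r(T(291,75,.09)),r(T(293,142,.09)))
print("tube end",r(T(745,76,.0765)),"vial cap",r(T(523,192,.062)),"jar",r(T(652,188,.064)))
print("SIDE rail",r(S(68,580,.012)),r(S(173,573,.012)),"rod",r(S(109,250,.0735)),r(S(105,175,.0735)),"guide top",r(S(79,263,.09)),r(S(145,263,.09)),"roller",r(S(121,487,.072)))
```

```text
rail corners [array([526.5, 143.2]), array([461.1, 137.7]), array([ 565.9, -415.2]), array([ 501.8, -417.5])]
len 0.5582327817014786 dir [-0.0718135   0.99741808] ang 4.1181554504723366 origin [508.8 -67.3] [508.9 -69. ]
rod [511.  -89.5] [ 517.6 -192. ] roller [493.8 114.4] guide top [531.4 -65.1] [482.9 -66.9]
tube end [ 532.5 -397.4] vial cap [ 449.1 -234.3] jar [ 451.7 -328.5]
SIDE rail [526.6 151.8] [461.7 141.8] rod [ 511.7 -100.6] [ 517.9 -191.6] guide top [531.6 -63.9] [486.1 -67.1] roller [496.4 128.3]
```

```bash
python3 -m crank '{"travel":[[28,-25,0],[28,-25,0],[28,-25,0],[28,-25,0],[28,-25,0],[28,-25,0],[28,-25,0],[28,-25,0],[35,-52,0],[35,-52,0],[35,-52,0],[35,-52,0]],"delta_rot":[[0,0,-36],[0,0,-36],[0,0,-36],[0,0,-36],[0,0,-36],[0,0,-36],[0,0,-36],[0,0,-36],[0,0,-60],[0,0,-60],[0,0,-60],[0,0,-60]],"fingers":[0.6,0.6,0.6,0.6,0.6,0.6,0.6,0.6,0.6,0.6,0.6,0.6]}'
python3 -c "
from h import *
s=robot.observe();m=R.from_quat(s['tcp_rot']).as_matrix();print(m,s['q'],np.degrees(np.arctan2(m[1,1],m[0,1])))"
```

```text
clock: 1.3
eef_pos: [0.4943, 0.1574, 0.2501]
tcp_rot: [0.612, 0.791, -0.0, -0.0]
force: [0.7, 0.6, 0.1]
grip_width: 0.0512
grip_force: 0.0
[[-2.50811456e-01  9.68035919e-01 -2.68663653e-04]
 [ 9.68035949e-01  2.50811479e-01  5.29816666e-05]
 [ 1.18672084e-04 -2.46787665e-04 -9.99999963e-01]] [-0.77170058  0.09046697  0.40179383  1.7594499  -0.03683519  1.29925243
 -0.10796886] 14.525536965152254
```

```bash
python3 -m crank '{"travel":[[2.2,-33.5,-8],[2.2,-33.5,-8],[2.2,-33.5,-8],[2.2,-33.5,-8],[2.2,-33.5,-8],[2.2,-33.5,-8],[2.2,-33.5,-8],[2.2,-33.5,-8],[2.2,-33.5,-8]],"delta_rot":[[0,0,-10.4],[0,0,-10.4],[0,0,-10.4],[0,0,-10.4],[0,0,-10.4],[0,0,-10.4],[0,0,-10.4],[0,0,-10.4],[0,0,-10.4]],"fingers":[0.6,0.6,0.6,0.6,0.6,0.6,0.6,0.6,0.6]}'
python3 - <<'E'
from h import *
import cv2
s=robot.observe();m=R.from_quat(s['tcp_rot']).as_matrix();print(s['eef_pos'],s['q'],np.degrees(np.arctan2(m[1,1],m[0,1])))
out=[]
a,_=optics.read_camera("top");b,_=optics.read_camera("side")
a=cv2.resize(a[150:290,210:450],None,fx=3,fy=3,interpolation=3);b=cv2.resize(b[60:320,270:400],None,fx=2,fy=2,interpolation=3)
h=520;a=cv2.copyMakeBorder(a[:,:540],0,h-a.shape[0],0,0,0)
cv2.imwrite("pics/a1.png",np.hstack([a,b])[:,:,::-1])
E
```

```text
clock: 2.2
eef_pos: [0.5158, -0.1766, 0.1698]
tcp_rot: [0.681, 0.733, -0.001, -0.0]
force: [-0.2, 1.0, -0.8]
grip_width: 0.0511
grip_force: 0.0
[ 0.51576576 -0.17655281  0.16976638] [-0.34345706  0.24925343  0.68034088  1.80749088 -0.17048828  1.14539997
  0.46639348] 4.222919564911289
```

View pics/a1.png

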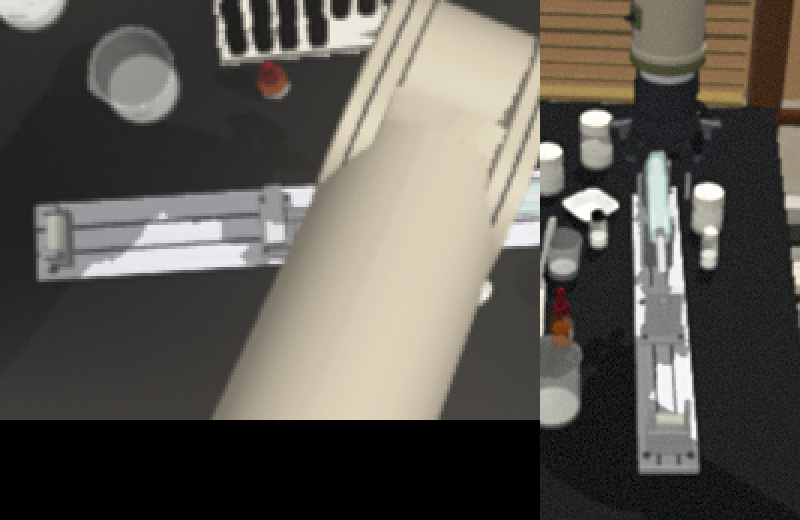

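The side view shows the hand centred over the rod line, with its fingers astride the tube at about crop (625–705,130–190). The top view shows the arm hiding the grip site and the guide and rest undisturbed. I'm descending and closing.

```bash
python3 -m crank '{"travel":[[0.1,-0.1,-4],[0.1,-0.1,-7],[0.1,-0.1,-9.6],[0.1,-0.1,-9.6],[0.1,-0.1,-9.6]],"delta_rot":[[0,0,0],[0,0,0],[0,0,0],[0,0,0],[0,0,0]],"fingers":[0.6,0.6,0.6,0.6,0.6]}'
python3 -m crank '{"travel":[[0,0,0],[0,0,0],[0,0,0],[0,0,0],[0,0,0],[0,0,0]],"delta_rot":[[0,0,0],[0,0,0],[0,0,0],[0,0,0],[0,0,0],[0,0,0]],"fingers":[0,0,0,0,0,0]}'
```

```text
clock: 2.8
eef_pos: [0.5178, -0.1756, 0.0751]
tcp_rot: [0.679, 0.734, 0.0, -0.0]
force: [0.6, -0.5, 0.4]
grip_width: 0.0512
grip_force: 0.0
clock: 3.4
eef_pos: [0.5178, -0.1765, 0.0756]
tcp_rot: [0.68, 0.734, 0.001, 0.0]
force: [-2.6, 1.0, 8.4]
grip_width: 0.0098
grip_force: 58.5
```

```bash
python3 -m crank '{"travel":[[-0.07,1,0],[-0.18,2.5,0],[-0.32,4.5,0],[-0.47,6.5,0],[-0.6,8.3,0],[-0.6,8.3,0]],"delta_rot":[[0,0,0],[0,0,0],[0,0,0],[0,0,0],[0,0,0],[0,0,0]],"fingers":[0,0,0,0,0,0]}'
python3 - <<'E'
from h import *
import cv2
a,_=optics.read_camera("top");b,_=optics.read_camera("side")
a=cv2.resize(a[150:290,210:450],None,fx=3,fy=3,interpolation=3);b=cv2.resize(b[60:320,270:400],None,fx=2,fy=2,interpolation=3)
h=520;a=cv2.copyMakeBorder(a[:,:540],0,h-a.shape[0],0,0,0)
cv2.imwrite("pics/a2.png",np.hstack([a,b])[:,:,::-1])
E
```

```text
clock: 4.0
eef_pos: [0.5115, -0.0909, 0.0753]
tcp_rot: [0.679, 0.734, 0.001, -0.0]
force: [-5.5, 6.9, 10.3]
grip_width: 0.0099
grip_force: 60.0
```

View pics/a2.png

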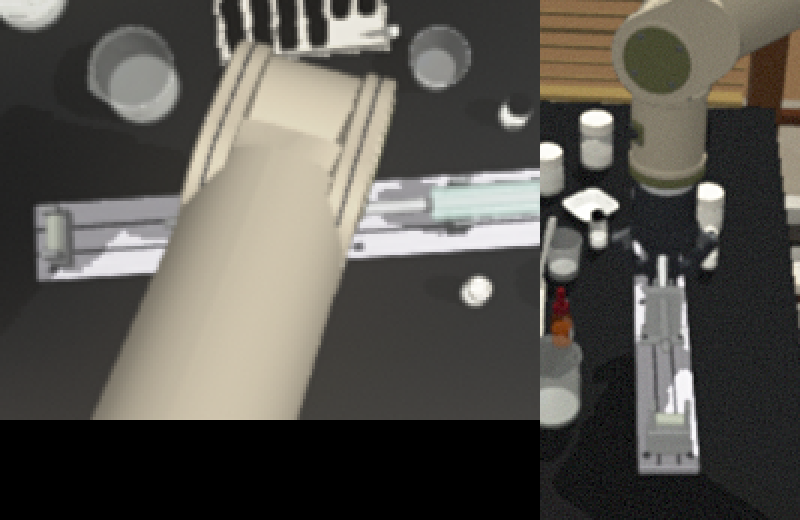

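The side view shows the rod's nose clear of the guide at about crop (667,346), with the rod level. I'm estimating the nose position, then regripping past the guide.

```bash
python3 - <<'E'
from h import *
p=atz("side",270+667/2,60+346/2,.0735);print(p,(p[1]+.068)/.9974)
E
python3 -m crank '{"travel":[[0,0,0],[0,0,0],[0,0,0],[0,0,4],[0,0,6],[0,0,6],[-0.2,2.5,6],[-0.4,5.5,6],[-0.4,5.5,6],[-0.4,5.5,3],[-0.4,5.5,0],[-0.4,5.5,0]],"delta_rot":[[0,0,0],[0,0,0],[0,0,0],[0,0,0],[0,0,0],[0,0,0],[0,0,0],[0,0,0],[0,0,0],[0,0,0],[0,0,0],[0,0,0]],"fingers":[0.5,0.5,0.5,0.5,0.5,0.5,0.5,0.5,0.5,0.5,0.5,0.5]}'
```

```text
[-0.12492574 -0.02625601  0.0735    ] 0.041852802532818846
clock: 5.3
eef_pos: [0.5046, -0.0391, 0.0708]
tcp_rot: [0.68, 0.733, -0.003, -0.002]
force: [-0.8, -0.4, 0.5]
grip_width: 0.0425
grip_force: 0.0
```

```bash
python3 - <<'E'
from h import *
p=atz("side",333.5,233,.0735);print(p,(p[1]+.068)/.9974)
E
python3 -m crank '{"travel":[[0.2,0,0.3],[0.2,0,0.3],[0.2,0,0.3],[0.2,0,0.3],[0.2,0,0.3],[0.2,0,0.3]],"delta_rot":[[0,0,0],[0,0,0],[0,0,0],[0,0,0],[0,0,0],[0,0,0]],"fingers":[0.5,0,0,0,0,0]}'
```

```text
[0.50135125 0.01724782 0.0735    ] 0.08547004526548076
clock: 5.9
eef_pos: [0.5087, -0.0388, 0.0784]
tcp_rot: [0.68, 0.733, -0.0, -0.001]
force: [-9.6, -0.9, 11.5]
grip_width: 0.0099
grip_force: 58.5
```

```bash
python3 -m crank '{"travel":[[-0.08,1,0],[-0.2,2.5,0],[-0.35,4.5,0],[-0.5,6.5,0],[-0.65,8.5,0],[-0.8,10.5,0],[-0.95,12.3,0],[-0.95,12.3,0]],"delta_rot":[[0,0,0],[0,0,0],[0,0,0],[0,0,0],[0,0,0],[0,0,0],[0,0,0],[0,0,0]],"fingers":[0,0,0,0,0,0,0,0]}'
python3 - <<'E'
from h import *
import cv2
a,_=optics.read_camera("top");b,_=optics.read_camera("side")
a=cv2.resize(a[150:290,210:450],None,fx=3,fy=3,interpolation=3);b=cv2.resize(b[60:320,270:400],None,fx=2,fy=2,interpolation=3)
h=520;a=cv2.copyMakeBorder(a[:,:540],0,h-a.shape[0],0,0,0)
cv2.imwrite("pics/a3.png",np.hstack([a,b])[:,:,::-1])
E
```

```text
clock: 6.7
eef_pos: [0.5, 0.0873, 0.0782]
tcp_rot: [0.678, 0.735, 0.001, -0.0]
force: [-1.9, 3.5, 1.7]
grip_width: 0.0098
grip_force: 58.7
```

View pics/a3.png

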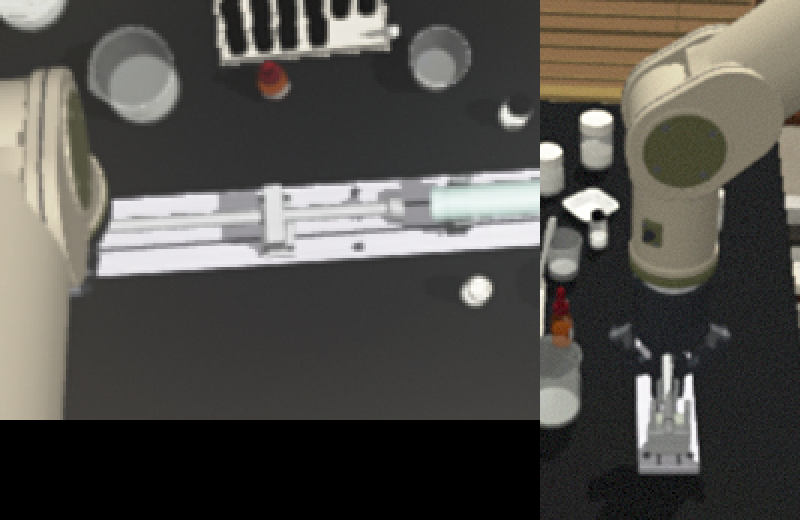

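The top view shows the rod across the guide and the collar just out of the tube, its front face at about crop (386,208). The side view shows the nose over the rest between its cheeks.

Run:
```python
from h import *
import cv2
for x in (384,388,402):
    p=atz("top",210+x/3,150+208/3,.0735);print(p,(p[1]+.068)/.9974)
a,_=optics.read_camera("top")
cv2.imwrite("pics/a4.png",cv2.resize(a[200:240,285:365],None,fx=9,fy=9,interpolation=3)[:,:,::-1])
```

```text
[ 0.51470692 -0.15856136  0.0735    ] -0.0907974362740139
[ 0.51470356 -0.16187941  0.0735    ] -0.09412413451039328
[ 0.51469178 -0.17349394  0.0735    ] -0.10576893618456464
```

View pics/a4.png

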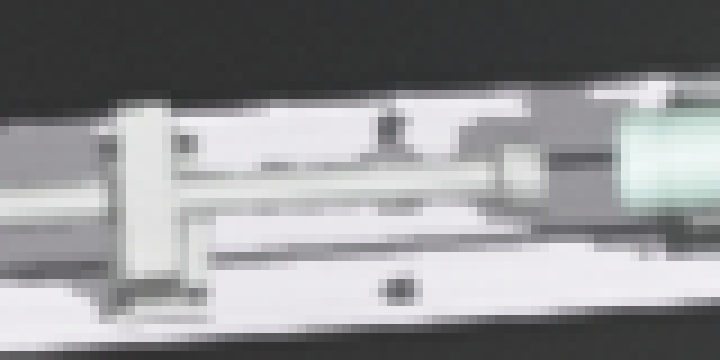

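```bash
python3 -m crank '{"travel":[[0,0,0],[0,0,0],[0,0,0],[0,0,4],[0,0,5],[0.4,-4,5],[0.8,-9,5],[0.9,-12,5],[0.9,-12,2],[0.9,-12,0],[0.9,-12,0],[0.9,-12,0]],"delta_rot":[[0,0,0],[0,0,0],[0,0,0],[0,0,0],[0,0,0],[0,0,0],[0,0,0],[0,0,0],[0,0,0],[0,0,0],[0,0,0],[0,0,0]],"fingers":[0.5,0.5,0.5,0.5,0.5,0.5,0.5,0.5,0.5,0.5,0.5,0.5]}'
```

```text
clock: 8.05
eef_pos: [0.5088, -0.0359, 0.0776]
tcp_rot: [0.68, 0.733, -0.0, 0.0]
force: [0.6, 0.5, 0.3]
grip_width: 0.0427
grip_force: 0.0
```

The crop shows the collar's front face at about (497,172) and the guide face near (178,180), so about 88 mm remain. I'm gripping, pulling most of it, then creeping.

```bash
python3 -m crank '{"travel":[[-0.2,0,-0.4],[-0.2,0,-0.4],[-0.2,0,-0.4],[-0.2,0,-0.4],[-0.2,0,-0.4],[-0.2,0,-0.4]],"delta_rot":[[0,0,0],[0,0,0],[0,0,0],[0,0,0],[0,0,0],[0,0,0]],"fingers":[0.5,0,0,0,0,0]}'
python3 -m crank '{"travel":[[-0.07,1,0],[-0.18,2.5,0],[-0.32,4.5,0],[-0.43,6,0],[-0.5,7,0],[-0.55,7.6,0],[-0.55,7.6,0]],"delta_rot":[[0,0,0],[0,0,0],[0,0,0],[0,0,0],[0,0,0],[0,0,0],[0,0,0]],"fingers":[0,0,0,0,0,0,0]}'
python3 - <<'E'
from h import *
import cv2
a,_=optics.read_camera("top")
cv2.imwrite("pics/a5.png",cv2.resize(a[200:240,275:355],None,fx=9,fy=9,interpolation=3)[:,:,::-1])
E
```

```text
clock: 8.65
eef_pos: [0.5071, -0.0354, 0.0739]
tcp_rot: [0.68, 0.734, 0.0, 0.0]
force: [-2.5, 1.7, 5.2]
grip_width: 0.01
grip_force: 58.5
clock: 9.35
eef_pos: [0.5016, 0.042, 0.0736]
tcp_rot: [0.679, 0.734, 0.001, -0.0]
force: [-1.0, 3.0, 4.9]
grip_width: 0.01
grip_force: 58.6
```

View pics/a5.png

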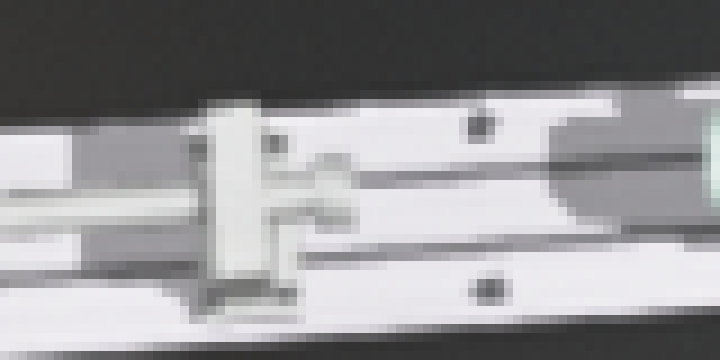

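The collar's front is at about (311,190) and the guide face at about (266,190), so about 11–12 mm remain. Creeping.

```bash
python3 -m crank '{"travel":[[-0.02,0.3,0],[-0.04,0.6,0],[-0.06,0.8,0],[-0.06,0.8,0]],"delta_rot":[[0,0,0],[0,0,0],[0,0,0],[0,0,0]],"fingers":[0,0,0,0]}'
for i in 1; do python3 -m crank '{"travel":[[-0.01,0.1,0],[-0.01,0.1,0]],"delta_rot":[[0,0,0],[0,0,0]],"fingers":[0,0]}';done
```

```text
clock: 9.8
eef_pos: [0.501, 0.0483, 0.0736]
tcp_rot: [0.68, 0.733, 0.0, 0.0]
force: [0.8, -1.1, 5.5]
grip_width: 0.01
grip_force: 58.6
clock: 10.0
eef_pos: [0.501, 0.049, 0.0736]
tcp_rot: [0.68, 0.733, 0.0, 0.0]
force: [0.7, -2.7, 4.7]
grip_width: 0.0102
grip_force: 58.6
```

```bash
python3 -m crank '{"travel":[[-0.01,0.1,0],[-0.01,0.1,0]],"delta_rot":[[0,0,0],[0,0,0]],"fingers":[0,0]}'
```

```text
clock: 10.2
eef_pos: [0.5009, 0.0499, 0.0736]
tcp_rot: [0.68, 0.733, 0.0, 0.0]
force: [0.9, -3.7, 5.6]
grip_width: 0.01
grip_force: 58.6
```

```bash
python3 -m crank '{"travel":[[-0.01,0.15,0],[-0.01,0.15,0]],"delta_rot":[[0,0,0],[0,0,0]],"fingers":[0,0]}'
python3 - <<'E'
from h import *
import cv2
a,_=optics.read_camera("top")
cv2.imwrite("pics/a6.png",cv2.resize(a[200:240,275:355],None,fx=9,fy=9,interpolation=3)[:,:,::-1])
E
```

```text
clock: 10.4
eef_pos: [0.5008, 0.0515, 0.0735]
tcp_rot: [0.68, 0.733, 0.0, 0.0]
force: [-0.5, -3.2, 5.6]
grip_width: 0.0098
grip_force: 58.6
```

View pics/a6.png

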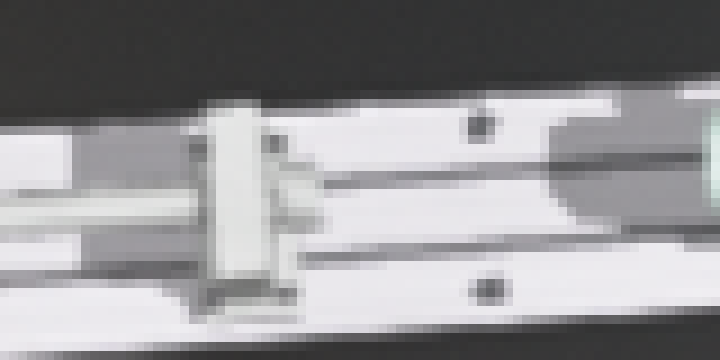

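The collar's tail is at about (322,195), so its front is at about 279 against the guide face at about 267. About 3 mm remain.

```bash
python3 -m crank '{"travel":[[-0.01,0.1,0],[-0.01,0.15,0],[-0.01,0.15,0]],"delta_rot":[[0,0,0],[0,0,0],[0,0,0]],"fingers":[0,0,0]}'
```

```text
clock: 10.75
eef_pos: [0.5007, 0.0528, 0.0736]
tcp_rot: [0.68, 0.733, 0.0, 0.0]
force: [0.3, -4.2, 5.2]
grip_width: 0.0101
grip_force: 58.6
```

```bash
python3 -m crank '{"travel":[[-0.01,0.1,0],[-0.01,0.1,0]],"delta_rot":[[0,0,0],[0,0,0]],"fingers":[0,0]}'
```

```text
clock: 10.95
eef_pos: [0.5006, 0.0539, 0.0735]
tcp_rot: [0.68, 0.733, 0.0, 0.0]
force: [0.6, -4.0, 5.5]
grip_width: 0.0101
grip_force: 58.6
```

```bash
python3 -m crank '{"travel":[[-0.01,0.1,0],[-0.01,0.1,0]],"delta_rot":[[0,0,0],[0,0,0]],"fingers":[0,0]}'
```

```text
clock: 11.15
eef_pos: [0.5005, 0.0549, 0.0736]
tcp_rot: [0.68, 0.733, 0.0, 0.0]
force: [0.0, -3.4, 5.4]
grip_width: 0.0102
grip_force: 58.6
```

```bash
python3 -m crank '{"travel":[[-0.01,0.1,0],[-0.01,0.1,0]],"delta_rot":[[0,0,0],[0,0,0]],"fingers":[0,0]}'
```

```text
clock: 11.35
eef_pos: [0.5005, 0.055, 0.0735]
tcp_rot: [0.68, 0.733, -0.0, 0.001]
force: [1.6, -7.2, 5.5]
grip_width: 0.01
grip_force: 58.6
```

It stopped: 0.1 mm of movement for a 1 mm command, and the force stepped up to 7 N. Now I let go and retreat.

```bash
python3 -m crank '{"travel":[[0,0,0],[0,0,0],[0,0,0],[0,0,0],[0,0,3],[0,0,7],[0,0,12],[-3,5,16],[-6,10,16],[-6,15,16],[-6,20,16],[-6,20,16]],"delta_rot":[[0,0,0],[0,0,0],[0,0,0],[0,0,0],[0,0,0],[0,0,0],[0,0,0],[0,0,0],[0,0,0],[0,0,0],[0,0,0],[0,0,0]],"fingers":[0.5,0.5,0.5,0.5,0.5,0.5,0.5,0.5,0.5,0.5,0.5,0.5]}'
python3 - <<'E'
from h import *
import cv2
a,_=optics.read_camera("top");b,_=optics.read_camera("side")
a1=cv2.resize(a[200:240,275:355],None,fx=6.5,fy=6.5,interpolation=3)
a2=cv2.resize(a[120:260,200:460],None,fx=2,fy=2,interpolation=3)
b=cv2.resize(b[60:320,270:400],None,fx=2,fy=2,interpolation=3)
cv2.imwrite("pics/a7.png",np.hstack([np.vstack([a1,cv2.resize(a2,(520,260))]),b])[:,:,::-1])
E
```

```text
clock: 12.55
eef_pos: [0.4382, 0.2614, 0.2335]
tcp_rot: [0.678, 0.735, 0.001, -0.001]
force: [0.5, -0.0, -0.1]
grip_width: 0.0427
grip_force: 0.0
```

View pics/a7.png

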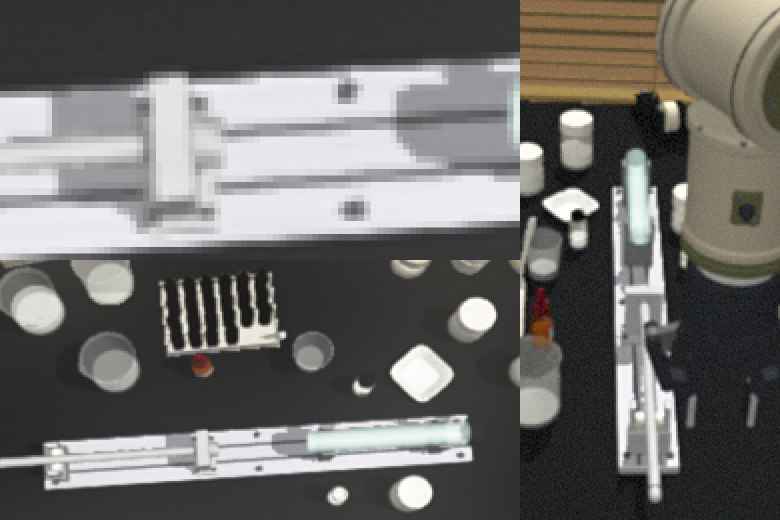

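The collar sits flush on the guide (guide face at crop x≈193, tail end at ≈221, which is about 12 mm). The rod lies through the guide and over the rest between its cheeks. The bystanders look undisturbed, and the hand is clear.

```bash
python3 -c "
from station import robot
print(robot.finish_job())"
```

```text
the job is handed in; nothing more can be done
None
```

The rod is fully drawn out with its collar against the guide, released and lying through the guide and over the roller rest; nothing else looked moved in the last camera view, and I handed the job in at about 12.7 s.

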